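# Gather the wheel nuts in the red corner of the tote

### The job

Move the wrench lying across the blue tote onto the raised orange tool rest, lying centred in both saddles, and let go of it. Then lift the tote by its handle several centimetres clear of the bench and tilt it about 30 to 35 degrees with the red corner lowest, until all four loose wheel nuts have slid together into the red corner; finish holding the tote still in the air, tilted like that, without putting it down or letting go. Leave the oil filter, spray can and screwdriver where they are.

Things in the scene. Friction and masses are not known exactly. Their poses are not given: they have to be found in the camera images.
- tote_handle (a point): Centre of the black handle bar across the middle of the blue open tote. Bar: 16 mm thick (x), 24 mm high, 155 mm clear span along y between side straps 30 mm wide; fixed to the tote; centre 118 mm above the tote's underside. Axes: x along the tote's long side, y along the bar, z up. Tote stands upright on the bench, left or right (the tool rest is on the other side).
- tote_red_corner (a point): Inner floor corner of the tote where the red-painted corner is: at (+136, -81, -114) mm from tote_handle in the tote's axes. Turns with the tote.
- tote: The blue tote, 280 x 170 mm, walls 60 mm high and 4 mm thick, floor 4 mm thick, 0.36 to 0.54 kg without nuts; origin at the centre of its underside, 118 mm below the bar's centre, same axes as tote_handle.
- wrench_mid (a point): Centre (half-way up) of the steel wrench, x along its length, z up. Starts flat across the tote's two long rims, 65 mm above the bench, about parallel to the handle bar and 68 to 78 mm from it on the tote's -x side. The end wall's inside is 136 mm from the bar's centre line: open the fingers only to about 50 mm to go down between bar and wall.
- wrench: The wrench: flat bar 20 mm wide, 10 mm thick, 284 mm over all, with round heads 44 mm across centred 120 mm either side of the middle; 0.28 kg; origin at the centre of its underside, 5 mm below wrench_mid.
- rest_seat (a point): Seat of the fixed orange tool rest: midway between its two saddles, at seat height, 70 mm above the bench. Saddles are 24 mm wide, 120 mm apart along y; each is a notch 46 mm wide (x), upstands 14 mm high. The wrench belongs lying along y in both notches, either way round, its middle over this point. Open between the saddles down to the base plate.
- rest: The tool rest (base plate 90 x 170 x 10 mm); origin at the centre of its underside, same axes as rest_seat. Fixed to the bench.
- nut1_center (a point): Centre of a loose steel wheel nut, 23 mm across and 20 mm high, 45 g, oily: it slides on the tote floor at about 10 degrees of tilt, along a wall at about 20.
- nut2_center (a point): Centre of a loose steel wheel nut, 23 mm across and 20 mm high, 45 g, like the first.
- nut3_center (a point): Centre of a loose steel wheel nut, 23 mm across and 20 mm high, 45 g, like the first.
- nut4_center (a point): Centre of a loose steel wheel nut, 23 mm across and 20 mm high, 45 g, like the first.
- oil_filter: Bystander: white oil filter, 76 mm across, 92 mm high, standing; origin under its centre.
- spray_can: Bystander: blue spray can with red cap, 60 mm across, 170 mm high, standing; origin under its centre.
- screwdriver: Bystander: screwdriver with red handle lying on the bench; origin at the middle of its underside.

How it is judged:
On the way, in this order (a step that is already met when the one before it is completed fails the run):
1. the wrench lies in both saddles of the tool rest, released (horizontal distance between wrench_mid and rest_seat below 0.035 m and z of wrench_mid in the frame of rest_seat between 0 and 0.012 m and angle between the x axis of wrench_mid and the y axis of rest_seat, either way round below 0.25 rad and angle between wrench_mid's own z axis and vertical below 0.15 rad and contact force between wrench and rest above 0.5 N and contact force between the fingers and wrench below 0.1 N), for 0.3 s.
2. the tote is lifted off the bench in the gripper (height (world z) of tote_red_corner above 0.03 m and contact force between the fingers and tote above 1 N), for 0.2 s.
At the end, for the whole second after the job is handed in: Tote still in the gripper, nothing else touching it, red inner corner over 25 mm up, tilted 17 to 63 degrees with +x and -y each 6 or more degrees down; all four nut centres inside it within 95 mm of that corner. Wrench released in the saddles, within 35 mm of centre and 14 degrees (all of step 1 and angle between tote_handle's own z axis and vertical between 0.3 and 1.1 rad and angle between tote_handle's own x axis and vertical above 1.67 rad and angle between tote_handle's own y axis and vertical below 1.47 rad and height (world z) of tote_red_corner above 0.025 m and contact force between tote and rest below 0.1 N and contact force between tote and wrench below 0.1 N and contact force between the fingers and tote above 1 N and linear speed of tote below 0.03 m/s and distance between each of nut1_center, nut2_center, nut3_center, nut4_center and tote_red_corner below 0.095 m and x of each of nut1_center, nut2_center, nut3_center, nut4_center in the frame of tote_handle below 0.136 m and y of each of nut1_center, nut2_center, nut3_center, nut4_center in the frame of tote_handle above -0.081 m); the arm keeps its last pose, push and grip.
It fails at once if the oil filter is disturbed (distance of oil_filter from where it was at the start of the episode above 0.025 m or angle between oil_filter's own z axis and vertical above 0.4 rad).
It fails at once if the spray can is disturbed (distance of spray_can from where it was at the start of the episode above 0.025 m or angle between spray_can's own z axis and vertical above 0.4 rad).
It fails at once if the screwdriver is disturbed (distance of screwdriver from where it was at the start of the episode above 0.025 m).
It also fails if it takes over 58 s, if anything falls off the work surface, if the arm or the gripper's body presses on something with over 40 N, if the wrist force passes 120 N, or if a joint passes its speed limit or range.

### The arm

A 7-joint arm with a two-finger parallel gripper is mounted at the origin on the work surface. World frame = base frame: x ahead of the robot, y to its left, z up, the work surface at z = 0. Lengths are in m, angles in rad, forces in N, time in s.
With the tool pointing down it reaches from about 0.425 to 0.925 m from the base axis. Payload 6.8 kg.
Tool frame: the origin (TCP) lies at the very end of the fingers, on their centre line; the grasp point (between the pads) lies 19 mm behind it (r.tcp_to_grasp is the distance from the TCP to the grasp point, in m); z points along the fingers, y is the line along which they close (so a half turn about z gives the same grasp; the last joint's range is limited). The gripper opens to 85 mm and grips with 20 to 120 N. Pads are 22 mm wide; open, the fingers measure 114 mm over their backs; the gripper's body (76 mm by 85 mm) begins 54 mm behind the grasp point. The pads swing forward as they close: fully open they stand 13 mm farther back than shut.
Start: joints at [-0.108, 0.477, 0.022, 1.555, -0.011, 1.109, -0.083], TCP at [0.675, 0, 0.231] pointing down, gripper open.
Joint ranges: [-2.96, 2.96], [-0.34, 2.1], [-1.41, 1.46], [0.24, 2.44], [-1.37, 4.51], [0.17, 1.92], [-2.96, 2.96]. Speed limits (rad/s): [2.39, 2.39, 3.14, 3.14, 3.14, 3.14, 3.14].

### API

Orientations are given as a rotation vector (axis times angle).
In Python, from bench import r gives the robot as it stands.
- The arm moves only by the tool step_arm, never from a script. Its argument "moves" is a list of rows, each a list of 7 numbers: the shift along the tool's x, y, z in mm, then the turn, a rotation vector about the tool's x, y, z in rad, then the finger opening in mm, from 0 to 85.4. A call has 1 to 8 rows; each row is the pose to reach, as a shift and turn from the pose commanded when the call began, along the tool's axes at that moment; what a row does not reach only later rows make up. A row lasts 1/10 s, in which the tool goes at most 50 mm and 8.59 degrees, less where a joint would pass 70% of its speed; a pose out of reach is approached as far as the arm can. A call with a gripper value outside its range is refused whole. The fingers move at their own pace and stop on an object; "grip_force" is the grip in N (left out, the last holds). Time passes only in rows, so rows that repeat a pose let the fingers close. It gives the time, the measured TCP pose, the force, the opening and the grip force at its end, in the units of the state.
- r.get_obs(): the state, without advancing time (a new reading comes with each control period).
- r.grab_frame(name): name is "scene" or "side" or "wrist"; returns a dict with "image" (384x512x3 uint8, red, green, blue), "depth" (384x512 float32, m along the optical axis (not along the pixel's ray), 0 where there is no reading), "mtx" (3x3 intrinsics, pixels), "rvec" (rotation vector, rad) and "tvec" (3), from world to camera coordinates, as OpenCV has them. Camera axes: x right, y down, z forward; pixel columns grow to the right and rows downward; lengths in m; the calibration is good to about 2 mm. A picture is of the moment at which its call begins.
- r.hand_in(): hands the job in; it is judged then, once.
The state is a dict: "clock": time; "joints": joint angles; "qvel": joint speeds; "tau": joint torques, N m; "tcp_pos": TCP position; "orientation": TCP orientation; "contact_force": force on the tool from outside, world axes, zero at the start; "moment": the same for the moment, N m; "grip_width": finger opening in m; "gripper_force": force on a finger pad.
Only numpy, scipy, OpenCV 4.12 (cv2) and the standard library are available. Lean on these libraries where they do the work, as an engineer would, in place of code of your own. Each camera call takes 0.05 s, during which the arm holds its last target. There are 200 camera calls.

## Working session

There is one attempt and no reset: what is moved stays moved. The work goes in short steps, Python scripts to look and compute and a tool call to move; the robot and the scene stay as the last step left them, time stands still between calls to the robot, and variables do not carry over. Pictures are saved under pics/ and viewed, at most 10 in all, crops included, and the job is handed in when it is done.

Besides the shell and the picture viewer there is one more tool, called as name(argument=value, ...), one argument or row to a line, values as JSON. step_arm: Moves the arm, as the interface text tells. Its arguments: {"type":"object","properties":{"moves":{"type":"array","items":{"type":"array","items":{"type":"number"}}},"grip_force":{"type":"number"}},"required":["moves"]}

```bash
mkdir -p pics; cat > h.py <<'E'
import numpy as np, cv2
from bench import r
from scipy.spatial.transform import Rotation as R
def grab(n):
    f=r.grab_frame(n); f['R']=cv2.Rodrigues(np.array(f['rvec'],float))[0]; f['t']=np.array(f['tvec'],float).ravel(); return f
def cloud(f):
    d=f['depth'];K=f['mtx'];v,u=np.indices(d.shape)
    p=np.stack([(u-K[0,2])/K[0,0]*d,(v-K[1,2])/K[1,1]*d,d],-1)
    w=(p-f['t'])@f['R']; w[d<=0]=np.nan; return w
def save(f,n): cv2.imwrite('pics/'+n,cv2.cvtColor(f['image'],cv2.COLOR_RGB2BGR))
def tcp():
    o=r.get_obs(); return np.array(o['tcp_pos']),R.from_rotvec(o['orientation'])
def totool(dw):
    p,q=tcp(); return q.inv().apply(dw)*1000
E
python3 - <<'E'
from h import *
a=grab('scene');b=grab('side')
im=np.hstack([a['image'],b['image']]); im=cv2.resize(im,(800,300))
save(a,'scene.png');save(b,'side.png')
np.savez('f0.npz',ai=a['image'],aw=cloud(a),bi=b['image'],bw=cloud(b))
for f in(a,b): print(-f['R'].T@f['t'],f['R'][2])
print(r.get_obs())
E
```

```text
[1.02827106 0.70262359 0.99666971] [-0.37292388 -0.56810426 -0.73361116]
[ 0.51353015 -1.06691007  1.18575881] [ 0.04037726  0.69778154 -0.71517173]
{'clock': 0.1, 'joints': array([-0.10810578,  0.47772611,  0.02232594,  1.55635141, -0.01148353,
        1.1092738 , -0.08308482]), 'qvel': array([-0.00114654, -0.00304172,  0.0012817 , -0.00353702,  0.00150654,
        0.00122818, -0.00039079]), 'tau': array([ 5.69385389e-03, -5.97765398e+01,  1.61440808e+00, -2.81952703e+01,
        1.29656185e-02,  5.02699884e-03, -1.13572563e-05]), 'tcp_pos': array([ 6.74473348e-01, -1.00383492e-06,  2.30417283e-01]), 'orientation': array([-2.22062082e+00, -2.22076114e+00,  1.94470930e-03]), 'contact_force': array([-0.61185722, -0.07594907,  0.12849496]), 'moment': array([ 0.03678414,  0.01990848, -0.02030069]), 'gripper_force': 0.0, 'grip_width': 0.08523537558186377}
```

View pics/scene.png

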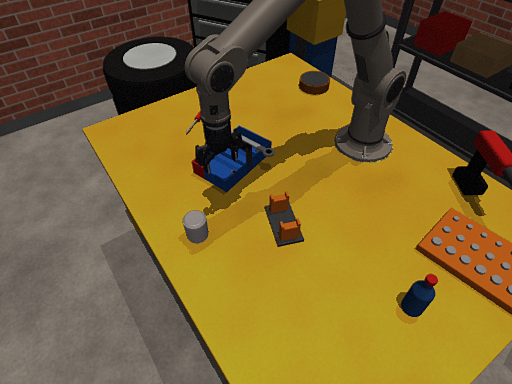

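View pics/side.png

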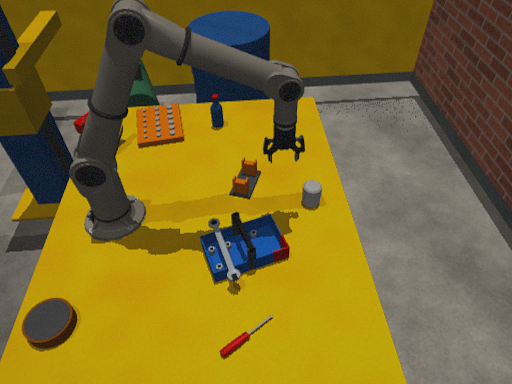

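The side view shows the tote at (245,248), its handle at (243,240), the wrench at (225,250) and the red end at (282,247). The rest is at (245,180), the filter at (312,193) and the screwdriver at (247,336).

```bash
cat > m.py <<'E'
from h import *
z=np.load('f0.npz')
def rect(P):
    (c,s,a)=cv2.minAreaRect((P[:,:2]*1000).astype(np.float32)); return np.round(c,1),np.round(s,1),round(a,1)
for k in 'ab':
    im=z[k+'i'];w=z[k+'w'];hsv=cv2.cvtColor(im,cv2.COLOR_RGB2HSV);H,S,V=cv2.split(hsv)
    reg=(w[...,0]>.3)&(w[...,0]<1)&(w[...,1]>-.4)&(w[...,1]<.45)
    Z=w[...,2]
    def show(n,m):
        m=m&reg; N,L,st,_=cv2.connectedComponentsWithStats(m.astype(np.uint8))
        for i in range(1,N):
            if st[i,4]>=12:
                P=w[L==i];print(k,n,st[i,4],rect(P),'z',np.round(np.nanpercentile(P[:,2],[2,50,98]),3),'med',np.round(np.median(P,0),3))
    show('blue',(H>105)&(H<125)&(S>120)&(Z<.09))
    show('red',((H<5)|(H>175))&(S>150)&(Z<.2))
    show('orange',(H>5)&(H<16)&(S>150)&(Z>.02)&(Z<.12))
    show('handle',(V<60)&(Z>.105)&(Z<.135)&(w[...,1]<-.0))
    show('gray',(S<60)&(V>70)&(Z<.2)&(Z>.01))
E
python3 m.py
```

```text
a blue 257 (array([ 389.3, -250.6]), array([ 43.9, 174.7]), 8.2) z [0.02  0.044 0.063] med [ 0.383 -0.253  0.044]
a blue 1361 (array([ 525.1, -210.2]), array([259.6, 173.6]), 17.3) z [0.001 0.007 0.061] med [ 0.549 -0.178  0.007]
a red 115 (array([ 661.1, -226.9]), array([17.4, 57.1]), 3.6) z [0.004 0.038 0.064] med [ 0.662 -0.228  0.038]
a orange 280 (array([515.2,  88.8]), array([27.7, 64.4]), 68.4) z [0.023 0.063 0.086] med [0.519 0.094 0.063]
a orange 319 (array([558.1, 199.1]), array([28.5, 63.5]), 68.7) z [0.023 0.063 0.086] med [0.562 0.205 0.063]
a handle 22 (array([ 511.3, -201.2]), array([10. , 22.5]), 18.2) z [0.11  0.123 0.133] med [ 0.514 -0.202  0.123]
a handle 76 (array([ 494.3, -147.4]), array([31.6, 35.9]), 27.5) z [0.107 0.125 0.133] med [ 0.492 -0.14   0.125]
a gray 128 (array([ 419.4, -203.9]), array([ 57.4, 199.3]), 1.7) z [0.066 0.07  0.074] med [ 0.423 -0.189  0.07 ]
a gray 491 (array([802.7,  18.7]), array([66.6, 70.9]), 54.8) z [0.022 0.09  0.095] med [0.807 0.032 0.09 ]
b blue 1147 (array([ 591.3, -192.9]), array([140.1, 188.9]), 10.1) z [-0.001  0.007  0.06
[... 571 characters left out ...]
ed [0.513 0.076 0.057]
b handle 259 (array([ 510. , -216.3]), array([ 26.5, 177.8]), 17.4) z [0.108 0.129 0.133] med [ 0.51  -0.226  0.129]
b gray 370 (array([795.7,   3.9]), array([68.3, 71.6]), 77.7) z [0.014 0.084 0.095] med [ 0.794 -0.013  0.084]
b gray 433 (array([ 443.7, -238.6]), array([ 56.9, 278.9]), 15.1) z [0.021 0.07  0.074] med [ 0.444 -0.257  0.07 ]
b gray 12 (array([ 548.1, -152.5]), array([17.1, 15.5]), 85.7) z [0.02  0.025 0.029] med [ 0.548 -0.156  0.025]
b gray 17 (array([ 390. , -213.2]), array([14.9, 21.8]), 1.1) z [0.022 0.023 0.027] med [ 0.39  -0.215  0.023]
b gray 21 (array([ 416.8, -290. ]), array([20.5, 17.8]), 89.5) z [0.019 0.023 0.028] med [ 0.418 -0.291  0.023]
```

step_arm(
  moves=[
    [-239, -231, 30, 0, 0, -0.28, 50],
    [-239, -231, 30, 0, 0, -0.28, 50],
    [-239, -231, 30, 0, 0, -0.28, 50],
    [-239, -231, 30, 0, 0, -0.28, 50],
    [-239, -231, 30, 0, 0, -0.28, 50],
    [-239, -231, 30, 0, 0, -0.28, 50],
    [-239, -231, 30, 0, 0, -0.28, 50],
    [-239, -231, 30, 0, 0, -0.28, 50],
  ],
  grip_force=60,
)

```text
clock: 0.9
tcp_pos: [0.4393, -0.2431, 0.2006]
orientation: [-1.899, -2.5, 0.004]
contact_force: [0.4, -0.7, -0.2]
grip_width: 0.0502
gripper_force: 0.0
```

step_arm(
  moves=[
    [0, 0, 0, 0, 0, 0, 50],
    [0, 0, 0, 0, 0, 0, 50],
    [0, 0, 0, 0, 0, 0, 50],
  ],
)

```text
clock: 1.2
tcp_pos: [0.4451, -0.2377, 0.2013]
orientation: [1.886, 2.512, 0.001]
contact_force: [0.5, -0.6, -0.1]
grip_width: 0.0495
gripper_force: 0.0
```

```bash
python3 - <<'E'
from h import *
a=grab('wrist');save(a,'w1.png');w=cloud(a)
im=a['image'];H,S,V=cv2.split(cv2.cvtColor(im,cv2.COLOR_RGB2HSV))
m=(S<60)&(V>60)&(w[...,2]>.06)&(w[...,2]<.08)
P=w[m];print(m.sum(),np.round(P.min(0),3),np.round(P.max(0),3),cv2.minAreaRect((P[:,:2]*1000).astype(np.float32)))
m=(V<70)&(S<120)&(w[...,2]>.1)&(w[...,2]<.135);P=w[m]
print(m.sum(),cv2.minAreaRect((P[:,:2]*1000).astype(np.float32)) if m.sum() else'')
print(tcp()[0],tcp()[1].as_matrix())
E
```

```text
6120 [ 0.354 -0.374  0.06 ] [ 0.652 -0.096  0.073] ((511.24786376953125, -213.65841674804688), (279.5768737792969, 278.96954345703125), 17.33310317993164)
4042 ((509.835205078125, -212.73233032226562), (23.18842887878418, 164.95921325683594), 19.31134605407715)
[ 0.44501725 -0.23784997  0.201275  ] [[-2.78722724e-01  9.60371579e-01  2.72637200e-04]
 [ 9.60371599e-01  2.78722652e-01  2.74630836e-04]
 [ 1.87757486e-04  3.38378878e-04 -9.99999925e-01]]
```

View pics/w1.png

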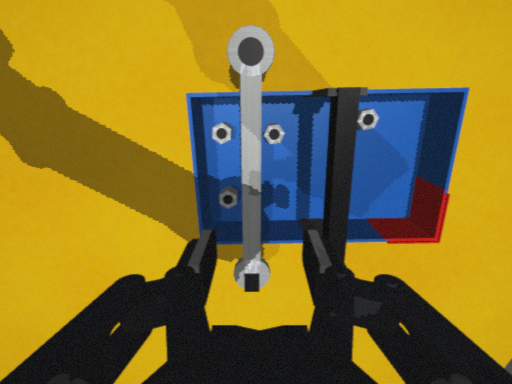

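The wrist view shows the wrench almost vertical between heads at (251,51) and (252,272), the bar at column 343 and the red corner at lower right, about (440,240). I'll cast the two head centres onto z = 0.075.

```bash
cat >> h.py <<'E'
def cast(f,u,v,z):
    d=f['R'].T@np.linalg.solve(f['mtx'],[u,v,1.]);c=-f['R'].T@f['t'];return c+d*(z-c[2])/d[2]
E
python3 - <<'E'
from h import *
a=grab('wrist')
A=cast(a,251,51,.075);B=cast(a,253,272,.075);M=(A+B)/2
print(A,B,M,np.linalg.norm(A-B),np.degrees(np.arctan2(-(A-B)[0],(A-B)[1])),totool(M-tcp()[0]))
E
```

```text
[ 0.40563501 -0.12344514  0.075     ] [ 0.47064949 -0.34657203  0.075     ] [ 0.43814225 -0.23500859  0.075     ] 0.23240587246575078 16.245012607667064 [  4.73376145  -5.62171591 126.25076285]
```

step_arm(
  moves=[
    [5, -6, 40, 0, 0, 0, 50],
    [5, -6, 80, 0, 0, 0, 50],
    [5, -6, 110, 0, 0, 0, 50],
    [5, -6, 135, 0, 0, 0, 50],
    [5, -6, 150, 0, 0, 0, 50],
    [5, -6, 150, 0, 0, 0, 50],
    [5, -6, 150, 0, 0, 0, 50],
  ],
)

```text
clock: 2.0
tcp_pos: [0.4373, -0.2356, 0.0515]
orientation: [-1.889, -2.51, -0.0]
contact_force: [0.5, 0.4, -0.2]
grip_width: 0.0499
gripper_force: 0.0
```

step_arm(
  moves=[
    [0, 0, 0, 0, 0, 0, 10],
    [0, 0, 0, 0, 0, 0, 10],
    [0, 0, 0, 0, 0, 0, 10],
    [0, 0, 0, 0, 0, 0, 10],
    [0, 0, 0, 0, 0, 0, 10],
    [0, 0, 0, 0, 0, 0, 10],
  ],
  grip_force=90,
)

```text
clock: 2.6
tcp_pos: [0.4375, -0.2361, 0.0526]
orientation: [1.889, 2.508, 0.001]
contact_force: [-1.0, 0.4, 7.0]
grip_width: 0.0174
gripper_force: 87.8
```

step_arm(
  moves=[
    [0, 0, -10, 0, 0, 0, 10],
    [0, 0, -25, 0, 0, 0, 10],
    [0, 0, -50, 0, 0, 0, 10],
    [0, 0, -80, 0, 0, 0, 10],
    [0, 0, -110, 0, 0, 0, 10],
    [0, 0, -140, 0, 0, 0, 10],
    [0, 0, -150, 0, 0, 0, 10],
    [0, 0, -150, 0, 0, 0, 10],
  ],
)

```text
clock: 3.4
tcp_pos: [0.4375, -0.2361, 0.2027]
orientation: [1.888, 2.507, 0.002]
contact_force: [-0.3, 0.7, -2.6]
grip_width: 0.018
gripper_force: 88.6
```

```bash
python3 - <<'E'
from h import *
a=grab('wrist');s=grab('side')
cv2.imwrite('pics/g1.png',cv2.cvtColor(np.hstack([a['image'][:,:400],s['image'][100:340,120:370].repeat(1,0)]) if 0 else np.hstack([cv2.resize(a['image'],(400,300)),cv2.resize(s['image'][120:330,100:380],(400,300))]),cv2.COLOR_RGB2BGR))
q=tcp()[1]; p=tcp()[0]
# yaw error to rest -21.4deg
t=np.radians(-21.4);T=R.from_matrix(np.array([[-np.sin(t),np.cos(t),0],[np.cos(t),np.sin(t),0],[0,0,-1]]))
print((q.inv()*T).as_rotvec(),totool(np.array([.535,.142,.2])-p),r.get_obs()['contact_force'],r.get_obs()['grip_width'])
w=cloud(a);H,S,V=cv2.split(cv2.cvtColor(a['image'],cv2.COLOR_RGB2HSV))
m=(S<60)&(V>60)&(w[...,2]>.15);P=(w[m]-p)@q.as_matrix()*1000
print(m.sum(),P.min(0),P.max(0),np.median(P,0))
E
```

```text
[-1.47754830e-03 -5.73518571e-04  6.53516379e-01] [335.41669265 199.40560847   0.37932393] [ 0.15519705  0.67777203 -3.43848721] 0.017868379186592783
16405 [-50.58237121 -19.2165261  -94.32239733] [116.82954354  66.3129068   -5.53007754] [ 65.95929683   2.70208416 -19.71767095]
```

View pics/g1.png

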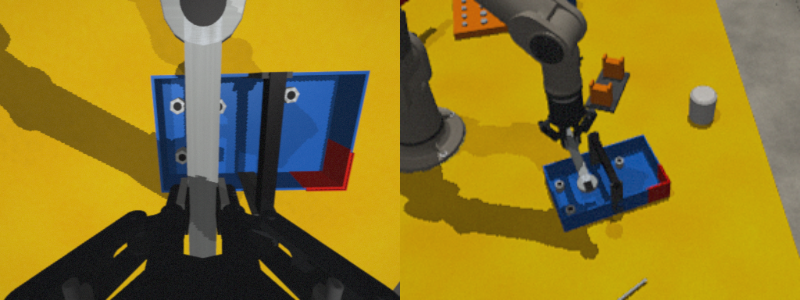

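step_arm(
  moves=[
    [42, 25, 0, 0, 0, 0.08, 10],
    [84, 50, 0, 0, 0, 0.16, 10],
    [126, 75, 0, 0, 0, 0.24, 10],
    [168, 100, 0, 0, 0, 0.33, 10],
    [210, 125, 0, 0, 0, 0.41, 10],
    [252, 150, 0, 0, 0, 0.49, 10],
    [294, 174, 0, 0, 0, 0.57, 10],
    [335, 199, 0, 0, 0, 0.65, 10],
  ],
)

```text
clock: 4.3
tcp_pos: [0.5344, 0.1427, 0.1991]
orientation: [-2.594, -1.77, 0.006]
contact_force: [2.0, -0.4, -2.6]
grip_width: 0.018
gripper_force: 88.6
```

step_arm(
  moves=[
    [0, 0, 0, 0, 0, 0, 10],
    [0, 0, 0, 0, 0, 0, 10],
    [0, 0, 0, 0, 0, 0, 10],
    [0, 0, 0, 0, 0, 0, 10],
  ],
)

```text
clock: 4.7
tcp_pos: [0.5351, 0.1391, 0.2005]
orientation: [2.594, 1.772, -0.003]
contact_force: [0.0, 0.2, -2.9]
grip_width: 0.0176
gripper_force: 88.6
```

```bash
python3 - <<'E'
from h import *
a=grab('wrist');s=grab('side');c=grab('scene')
p,q=tcp();print(p,q.as_rotvec())
for n,f in(('w',a),('s',s),('c',c)):
    w=cloud(f);H,S,V=cv2.split(cv2.cvtColor(f['image'],cv2.COLOR_RGB2HSV))
    P=(w-p)@q.as_matrix()*1000
    near=(abs(P[...,0])<170)&(abs(P[...,1])<80)
    m=(H>5)&(H<16)&(S>150)&(w[...,2]>.075)&(w[...,2]<.09)&near
    print(n,'upstand tops',m.sum(),P[m].min(0) if m.any() else 0,P[m].max(0) if m.any() else 0)
    N,L,st,ce=cv2.connectedComponentsWithStats(m.astype(np.uint8))
    for i in range(1,N):
        if st[i,4]>3:print('  ',st[i,4],np.round(np.mean(P[L==i],0),1))
    m=(S<60)&(V>60)&(w[...,2]>.2)&(w[...,2]<.24)&near
    if m.any():print(n,'wrench',m.sum(),P[m].min(0),P[m].max(0),np.median(P[m],0))
    cv2.imwrite('pics/r_'+n+'.png',cv2.cvtColor(f['image'],cv2.COLOR_RGB2BGR))
A=cv2.resize(a['image'],(400,300));B=cv2.resize(s['image'][70:280,120:400],(400,300))
cv2.imwrite('pics/r1.png',cv2.cvtColor(np.hstack([A,B]),cv2.COLOR_RGB2BGR))
E
```

```text
[0.53550869 0.13987876 0.20123747] [ 2.59356724e+00  1.77252793e+00 -3.67690265e-04]
w upstand tops 365 [-57.3090269  -31.57648063 114.74239078] [ 76.18168406  30.05995678 126.201181  ]
   210 [ 64.5  25.7 117.3]
   11 [ 69.9 -24.5 120.6]
   6 [ 57.  -24.5 122.7]
   76 [-46.9 -28.1 119.1]
   53 [-45.   26.  119.2]
w wrench 10949 [-44.31620294 -20.61750787 -18.829537  ] [117.78512955  22.7060494   -2.84576448] [ 79.4360971    1.14818392 -16.48516174]
s upstand tops 39 [-77.97628729 -29.15818622 114.48912988] [ 74.44058484  30.47244337 125.31615685]
   7 [ 60.3 -27.1 118.9]
   10 [ 57.3  24.7 119.9]
   9 [-60.3 -26.3 119.8]
   12 [-60.8  26.  119.1]
s wrench 145 [-144.991868    -19.18542862  -34.46996663] [138.32970554  21.58893094  -8.04535007] [-71.67928736   2.86811152 -16.52924916]
c upstand tops 78 [-66.6413166  -31.35102917 113.70519009] [ 77.31306802  31.74321007 125.92660916]
   11 [-54.3 -23.9 118.9]
   20 [-51.5  27.6 118.3]
   22 [ 65.8 -26.5 118.4]
   24 [ 64.8  26.9 118.2]
c wrench 285 [-136.99255948  -17.9355883   -21.81968534] [138.92463358  23.56435833 -11.72895141] [ 81.25598595   4.38770835 -17.61536392]
```

View pics/r1.png

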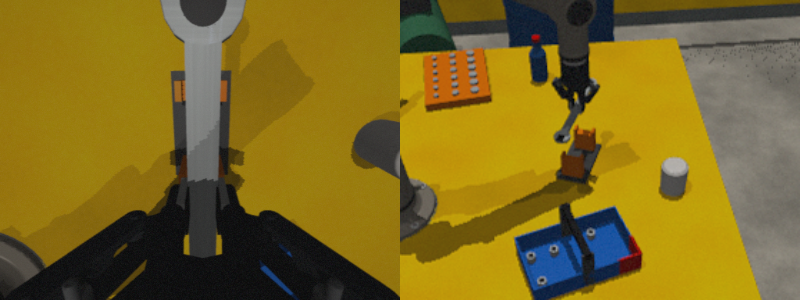

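step_arm(
  moves=[
    [3, -1, 40, 0, 0, 0, 10],
    [3, -1, 75, 0, 0, 0, 10],
    [3, -1, 105, 0, 0, 0, 10],
    [3, -1, 125, 0, 0, 0, 10],
    [3, -1, 131, 0, 0, 0, 10],
    [3, -1, 133, 0, 0, 0, 10],
    [3, -1, 133, 0, 0, 0, 10],
  ],
)

```text
clock: 5.55
tcp_pos: [0.5365, 0.1443, 0.0692]
orientation: [2.592, 1.774, 0.002]
contact_force: [-0.3, -1.0, -3.3]
grip_width: 0.0176
gripper_force: 88.5
```

step_arm(
  moves=[
    [0, 0, 2, 0, 0, 0, 10],
    [0, 0, 3, 0, 0, 0, 10],
    [0, 0, 4, 0, 0, 0, 10],
    [0, 0, 4, 0, 0, 0, 10],
  ],
)

```text
clock: 5.95
tcp_pos: [0.5357, 0.1443, 0.0645]
orientation: [2.592, 1.775, 0.0]
contact_force: [-0.1, 0.5, -3.2]
grip_width: 0.0175
gripper_force: 88.5
```

step_arm(
  moves=[
    [0, 0, 1, 0, 0, 0, 10],
    [0, 0, 2, 0, 0, 0, 10],
    [0, 0, 3, 0, 0, 0, 10],
    [0, 0, 3, 0, 0, 0, 10],
  ],
)

```text
clock: 6.35
tcp_pos: [0.5358, 0.1443, 0.0626]
orientation: [2.592, 1.775, 0.0]
contact_force: [-4.8, -0.6, 11.9]
grip_width: 0.0178
gripper_force: 90.5
```

Contact with the saddles; release.

step_arm(
  moves=[
    [0, 0, -1, 0, 0, 0, 20],
    [0, 0, -1, 0, 0, 0, 30],
    [0, 0, -1, 0, 0, 0, 45],
    [0, 0, -1, 0, 0, 0, 50],
    [0, 0, -1, 0, 0, 0, 50],
    [0, 0, -1, 0, 0, 0, 50],
  ],
)

```text
clock: 6.95
tcp_pos: [0.5357, 0.1443, 0.0622]
orientation: [-2.592, -1.775, 0.0]
contact_force: [-0.2, -0.0, -0.5]
grip_width: 0.0503
gripper_force: 0.0
```

step_arm(
  moves=[
    [0, 0, -10, 0, 0, 0, 50],
    [0, 0, -30, 0, 0, 0, 50],
    [0, 0, -70, 0, 0, 0, 50],
    [0, 0, -110, 0, 0, 0, 50],
    [0, 0, -150, 0, 0, 0, 50],
    [0, 0, -160, 0, 0, 0, 50],
    [0, 0, -160, 0, 0, 0, 50],
    [0, 0, -160, 0, 0, 0, 50],
  ],
)

```text
clock: 7.75
tcp_pos: [0.5351, 0.144, 0.2216]
orientation: [-2.592, -1.775, 0.002]
contact_force: [0.0, -0.2, 0.4]
grip_width: 0.0499
gripper_force: 0.0
```

```bash
python3 - <<'E'
from h import *
p,q=tcp()
for n in('side','scene'):
    f=grab(n);w=cloud(f);H,S,V=cv2.split(cv2.cvtColor(f['image'],cv2.COLOR_RGB2HSV))
    P=(w-p)@q.as_matrix()*1000
    m=(S<60)&(V>60)&(w[...,2]>.06)&(w[...,2]<.1)&(abs(P[...,0])<170)&(abs(P[...,1])<50)
    print('wrench',m.sum(),cv2.minAreaRect((w[m][:,:2]*1000).astype(np.float32)),np.percentile(w[m][:,2],[5,50,95]))
    A=[w[m&(P[...,0]>60)],w[m&(P[...,0]<-60)]]; print([np.round(np.median(x,0),3) for x in A])
# target above handle
t=np.radians(17.4);T=R.from_matrix(np.array([[-np.sin(t),np.cos(t),0],[np.cos(t),np.sin(t),0],[0,0,-1]]))
print(p,(q.inv()*T).as_rotvec(),totool(np.array([.5105,-.215,.22])-p))
E
```

```text
wrench 216 ((537.5243530273438, 143.90042114257812), (279.44464111328125, 41.129791259765625), 68.6186294555664) [0.07447557 0.07969886 0.08359889]
[array([0.571, 0.235, 0.079]), array([0.502, 0.042, 0.08 ])]
wrench 319 ((543.901123046875, 144.59608459472656), (273.35015869140625, 40.60924530029297), 71.27704620361328) [0.07708224 0.08055417 0.08337594]
[array([0.573, 0.241, 0.08 ]), array([0.504, 0.036, 0.081])]
[0.5350605  0.14402004 0.22161767] [-1.02613814e-03  4.38996617e-04 -6.73671165e-01] [-343.61347427  106.89606119    2.05817566]
```

The wrench is seated level, with its top at 80 mm. Next, the handle.

step_arm(
  moves=[
    [-43, 13, 0, 0, 0, -0.08, 50],
    [-86, 27, 0, 0, 0, -0.17, 50],
    [-129, 40, 0, 0, 0, -0.25, 50],
    [-172, 53, 0, 0, 0, -0.34, 50],
    [-215, 67, 0, 0, 0, -0.42, 50],
    [-258, 80, 0, 0, 0, -0.5, 50],
    [-301, 94, 0, 0, 0, -0.59, 50],
    [-344, 107, 0, 0, 0, -0.673, 50],
  ],
)

```text
clock: 8.65
tcp_pos: [0.51, -0.2167, 0.2208]
orientation: [-1.855, -2.533, 0.001]
contact_force: [0.8, -0.6, 0.1]
grip_width: 0.0499
gripper_force: 0.0
```

step_arm(
  moves=[
    [0, 0, 0, 0, 0, 0, 50],
    [0, 0, 0, 0, 0, 0, 50],
    [0, 0, 0, 0, 0, 0, 50],
    [0, 0, 0, 0, 0, 0, 50],
  ],
)

```text
clock: 9.05
tcp_pos: [0.5113, -0.2133, 0.2217]
orientation: [-1.857, -2.533, -0.0]
contact_force: [-0.5, 0.5, -0.0]
grip_width: 0.0499
gripper_force: 0.0
```

```bash
python3 - <<'E'
from h import *
p,q=tcp();print(p)
for n in('wrist','side'):
    f=grab(n);w=cloud(f);H,S,V=cv2.split(cv2.cvtColor(f['image'],cv2.COLOR_RGB2HSV));P=(w-p)@q.as_matrix()*1000
    m=(V<80)&(w[...,2]>.12)&(w[...,2]<.136)&(abs(P[...,1])<40)&(abs(P[...,0])<130)
    print(n,'handle',m.sum(),cv2.minAreaRect(P[m][:,:2].astype(np.float32)),np.median(P[m],0))
    m=(H>105)&(H<125)&(S>120)&(w[...,2]>.055)&(w[...,2]<.066)
    print('rim',cv2.minAreaRect(P[m][:,:2].astype(np.float32)))
    if n=='wrist':save(f,'w3.png')
E
```

```text
[ 0.51125038 -0.21326207  0.2217445 ]
wrist handle 3135 ((-1.9615707397460938, 0.0073337554931640625), (29.392810821533203, 168.4944305419922), 89.96002197265625) [ 9.53551744 -0.52467868 91.83787708]
rim ((-1.6009292602539062, -0.13751220703125), (168.98635864257812, 279.6484375), 0.03144047409296036)
side handle 214 ((-4.981971740722656, -4.5807085037231445), (29.844482421875, 171.7754669189453), 89.91560363769531) [-17.38587242  -4.57441359  92.54324354]
rim ((726.5244750976562, 247.39048767089844), (1779.8985595703125, 519.7033081054688), 15.76809310913086)
```

View pics/w3.png

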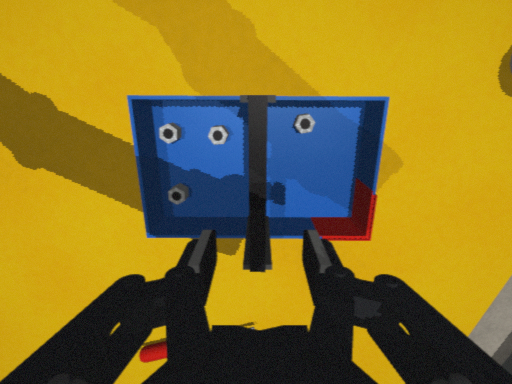

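The wrist view shows the bar centred at column 257 between the fingers, with the nuts at (169,133), (218,135), (305,124) and (178,194). The red corner is at (355,230). I'm going down to grip.

step_arm(
  moves=[
    [-2, 0, 40, 0, 0, 0, 50],
    [-2, 0, 75, 0, 0, 0, 50],
    [-2, 0, 105, 0, 0, 0, 50],
    [-2, 0, 122, 0, 0, 0, 50],
    [-2, 0, 122, 0, 0, 0, 50],
    [-2, 0, 122, 0, 0, 0, 50],
  ],
  grip_force=120,
)

```text
clock: 9.75
tcp_pos: [0.5121, -0.2166, 0.1007]
orientation: [1.86, 2.532, 0.0]
contact_force: [0.0, -0.4, 0.4]
grip_width: 0.0499
gripper_force: 0.0
```

step_arm(
  moves=[
    [0, 0, 0, 0, 0, 0, 5],
    [0, 0, 0, 0, 0, 0, 5],
    [0, 0, 0, 0, 0, 0, 5],
    [0, 0, 0, 0, 0, 0, 5],
    [0, 0, 0, 0, 0, 0, 5],
    [0, 0, 0, 0, 0, 0, 5],
    [0, 0, -5, 0, 0, 0, 5],
    [0, 0, -10, 0, 0, 0, 5],
  ],
)

```text
clock: 10.55
tcp_pos: [0.511, -0.2168, 0.1103]
orientation: [-1.86, -2.53, 0.0]
contact_force: [-0.9, -0.3, -6.9]
grip_width: 0.0137
gripper_force: 117.2
```

step_arm(
  moves=[
    [0, 0, -20, 0, 0, 0, 5],
    [0, 0, -45, 0, 0, 0, 5],
    [0, 0, -75, 0, 0, 0, 5],
    [0, 0, -105, 0, 0, 0, 5],
    [0, 0, -130, 0, 0, 0, 5],
    [0, 0, -145, 0, 0, 0, 5],
    [0, 0, -150, 0, 0, 0, 5],
    [0, 0, -150, 0, 0, 0, 5],
  ],
)

```text
clock: 11.35
tcp_pos: [0.5115, -0.217, 0.2605]
orientation: [1.861, 2.531, 0.0]
contact_force: [1.1, -0.4, -7.0]
grip_width: 0.0141
gripper_force: 117.8
```

step_arm(
  moves=[
    [0, 0, 0, 0.04, 0.03, 0, 5],
    [0, 0, -5, 0.09, 0.06, 0, 5],
    [0, 0, -10, 0.14, 0.09, 0, 5],
    [0, 0, -15, 0.18, 0.12, 0, 5],
    [0, 0, -20, 0.22, 0.15, 0, 5],
    [0, 0, -20, 0.26, 0.19, 0, 5],
    [0, 0, -20, 0.3, 0.23, 0, 5],
    [0, 0, -20, 0.3, 0.25, 0, 5],
  ],
)

```text
clock: 12.15
tcp_pos: [0.512, -0.2166, 0.2778]
orientation: [-1.631, -2.221, 0.131]
contact_force: [-0.8, 0.1, -6.3]
grip_width: 0.0144
gripper_force: 117.9
```

```bash
cat > c.py <<'E'
from h import *
o=r.get_obs();p,q=tcp();print(o['clock'],p,'j',np.round(o['joints'],2),o['contact_force'])
M=q.as_matrix();xt=M[:,1];yt=M[:,0];zt=-M[:,2]
print('gripper tilt',np.degrees(np.arccos(zt[2])),'x down',np.degrees(np.arcsin(-xt[2])),'y up',np.degrees(np.arcsin(yt[2])))
E
python3 c.py
```

```text
12.15 [ 0.5120226  -0.2165748   0.27783469] j [ 0.29  0.47  0.03  1.51 -0.04  1.55  0.63] [-0.80990855  0.08991537 -6.25529068]
gripper tilt 22.57616125146862 x down 17.128066666432048 y up 14.257334374616038
```

step_arm(
  moves=[
    [0, 0, 0, 0.03, 0.03, 0, 5],
    [0, 0, 0, 0.06, 0.07, 0, 5],
    [0, 0, 0, 0.09, 0.11, 0, 5],
    [0, 0, 0, 0.12, 0.15, 0, 5],
    [0, 0, 0, 0.12, 0.17, 0, 5],
    [0, 0, 0, 0.12, 0.17, 0, 5],
    [0, 0, 0, 0.12, 0.17, 0, 5],
    [0, 0, 0, 0.12, 0.17, 0, 5],
  ],
)

```text
clock: 12.95
tcp_pos: [0.5116, -0.217, 0.2807]
orientation: [-1.523, -2.049, 0.118]
contact_force: [-0.3, 0.4, -5.6]
grip_width: 0.0141
gripper_force: 118.3
```

step_arm(
  moves=[
    [0, 0, 0, 0, 0, 0, 5],
    [0, 0, 0, 0, 0, 0, 5],
    [0, 0, 0, 0, 0, 0, 5],
    [0, 0, 0, 0, 0, 0, 5],
    [0, 0, 0, 0, 0, 0, 5],
    [0, 0, 0, 0, 0, 0, 5],
    [0, 0, 0, 0, 0, 0, 5],
    [0, 0, 0, 0, 0, 0, 5],
  ],
)

```text
clock: 13.75
tcp_pos: [0.5116, -0.2171, 0.2803]
orientation: [-1.523, -2.048, 0.118]
contact_force: [-0.5, 0.3, -5.8]
grip_width: 0.014
gripper_force: 118.0
```

```bash
cat >> c.py <<'E'
import sys
a=grab('wrist');s=grab('side');c=grab('scene')
A=cv2.resize(a['image'],(400,300));B=cv2.resize(s['image'][120:330,140:420],(400,300));C=cv2.resize(c['image'][60:270,100:380],(400,300))
cv2.imwrite('pics/%s.png'%sys.argv[1],cv2.cvtColor(np.vstack([np.hstack([A,B]),np.hstack([C,0*C])]),cv2.COLOR_RGB2BGR))
for f in(a,s):
    w=cloud(f);H,S,V=cv2.split(cv2.cvtColor(f['image'],cv2.COLOR_RGB2HSV));P=(w-p)@q.as_matrix()*1000
    T=np.stack([P[...,1],P[...,0],-P[...,2]-19],-1) # tote_handle frame (nominal)
    m=(S<70)&(V>50)&(T[...,2]<-80)&(T[...,2]>-115)&(abs(T[...,0])<140)&(abs(T[...,1])<85)
    N,L,st,ce=cv2.connectedComponentsWithStats(m.astype(np.uint8))
    for i in range(1,N):
        if st[i,4]>5:print('nut?',st[i,4],np.round(ce[i]),np.round(np.median(T[L==i],0)))
    m=((H<5)|(H>175))&(S>120)&(abs(T[...,0])<170)&(abs(T[...,1])<110)&(T[...,2]<-30)
    if m.any():print('red in handle frame',np.round(np.percentile(T[m],[2,98],axis=0)),'zmin world',np.percentile(w[m][:,2],2))
E
python3 c.py t1
```

```text
13.75 [ 0.51163137 -0.21705259  0.28027813] j [ 0.32  0.59  0.03  1.39 -0.1   1.75  0.65] [-0.47240094  0.26966615 -5.76987959]
gripper tilt 34.0288516826104 x down 23.455893510319115 y up 23.163205661037452
nut? 2212 [361. 252.] [103. -58. -97.]
red in handle frame [[ 101.  -81. -111.]
 [ 141.  -21.  -58.]] zmin world 0.1259609277796264
nut? 61 [260. 223.] [113. -58. -98.]
red in handle frame [[  83.  -86. -106.]
 [ 138.  -23.  -57.]] zmin world 0.13330570327628755
```

View pics/t1.png

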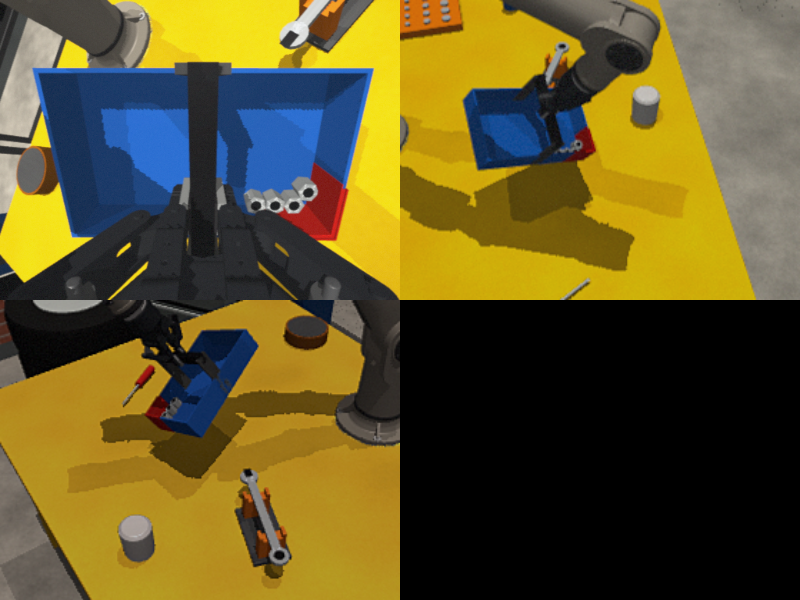

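All four nuts are in the red area. They sit at about (256,202), (272,202), (291,204) and (308,190) in the half-scale wrist panel. I'll check their distances to the corner.

```bash
python3 - <<'E'
from h import *
f=grab('wrist');p,q=tcp();w=cloud(f)
P=(w-p)@q.as_matrix()*1000;T=np.stack([P[...,1],P[...,0],-P[...,2]-19],-1)
C=np.array([136,-81,-114.])
for u,v in((256,202),(272,202),(291,204),(308,190)):
    u,v=int(u*1.28),int(v*1.28);t=np.nanmedian(T[v-3:v+4,u-3:u+4].reshape(-1,3),0)
    # cast ray to nut top plane z=-94 in tote frame
    cam=-f['R'].T@f['t'];d=f['R'].T@np.linalg.solve(f['mtx'],[u,v,1.])
    M=q.as_matrix();c=(M.T@(cam-p))*1000;e=M.T@d;k=(75-c[2])/e[2];h=c+k*e;x=np.array([h[1],h[0],-104])
    print(np.round(t),np.round(x),np.linalg.norm(x-C))
E
```

```text
[ 65. -62. -96.] [  64.  -60. -104.] 75.45266327504098
[ 84. -62. -96.] [  84.  -60. -104.] 57.231262176697875
[107. -64. -96.] [ 106.  -63. -104.] 35.941809409387986
[125. -45. -96.] [ 124.  -44. -104.] 39.817535822643535
```

```bash
python3 -c "
from bench import r
print(r.hand_in())"
```

```text
the job is handed in; nothing more can be done
None
```

The job is handed in, but the hand-in returned no verdict: the wrench was released level in both saddles of the tool rest, and the tote is held still about 12 cm up, tilted 34° with the red corner lowest and all four nuts within about 76 mm of it.

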